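# Pick the steel pylon by its weight and offer it to the vise

### The arm

A 6-joint arm with a two-finger parallel gripper is mounted at the origin on the work surface. World frame = base frame: x ahead of the robot, y to its left, z up, the work surface at z = 0. Lengths are in mm, angles in degrees, forces in N, time in s.
With the tool pointing down it reaches from about 300 to 850 mm from the base axis. Payload 4.2 kg.
Tool frame: the origin (TCP) lies midway between the tips of the shut fingers; the grasp point (between the pads) lies 19 mm behind it; z points along the fingers, y is the line along which they close (so a half turn about z gives the same grasp; the last joint's range is limited). The gripper opens to 91 mm and grips with 3 to 60 N. Pads are 32 mm wide; open, the fingers measure 118 mm over their backs; the gripper's body (76 mm by 178 mm) begins 60 mm behind the grasp point.
Start: joints at [75.115, 18.312, 89.639, -0, 72.044, -1.146], TCP at [136.569, 558.565, 187.976] pointing down, gripper open.
Joint ranges: [-177.97, 177.97], [-48.28, 115.42], [12.27, 149.76], [-77.06, 257.06], [2.81, 150.46], [-146.56, 146.56]. Speed limits (degrees/s): [147.25, 147.25, 180, 180, 180, 180].

### API

Orientations are given as [roll, pitch, yaw] about the fixed x, y, z axes, in that order (R = Rz(yaw) Ry(pitch) Rx(roll)).
In Python, from workcell import env gives the robot as it stands.
- The arm moves only by the shell command python3 -m jog 'ROWS' [FORCE]. ROWS is a JSON object of lists of equal length, an entry for each row: "jaw": the finger opening in mm, from 0 to 91.2; "slide": the shift along the tool's x, y, z in units of 30 mm (1.0 is 30 mm), a list of three; "spin": the turn about the tool's z in units of 8 degrees (1.0 is 8 degrees). In form: {"jaw": [jaw, ...], "slide": [[dx, dy, dz], ...], "spin": [spin, ...]}. A call has 1 to 10 rows; each row shifts and turns the commanded pose from where the row before left it, along the tool's axes as they then stand; what a row does not reach is not made up. A row lasts 1/10 s, in which the tool goes at most 50 mm and 8.59 degrees, less where a joint would pass 70% of its speed; a pose out of reach is approached as far as the arm can. A call is refused whole if a number of a shift passes 1 or a number of a turn 1, either way. A call with a gripper value outside its range is refused whole. The fingers move at their own pace and stop on an object; FORCE is the grip in N (left out, the last holds). Time passes only in rows, so rows that do not move let the fingers close. It gives the time, the measured TCP pose, the force, the opening and the grip force at its end, in the units of the state.
- env.state(): the state, without advancing time (a new reading comes with each control period).
- env.grab_frame(name): name is "scene" or "top" or "wrist"; returns the picture (400x640x3 uint8, red, green, blue); there is no depth.
- env.camera_model(name): a dict with "fx", "fy", "cx", "cy" (pixels), "D" ([k1, k2, p1, p2, k3] as OpenCV has them; the pictures are not rectified), "camera_from_world" (4x4, takes a point from world to camera coordinates). Camera axes: x right, y up, looking along -z (the intrinsics and any distortion apply to the point x, -y, -z); pixel columns grow to the right and rows downward; lengths in mm; the calibration is good to about 2 mm. A picture is of the moment at which its call begins: read the wrist's pose just before it. camera_model takes no time and is no camera call; for the wrist camera it gives the pose at the moment of the call.
- env.job_done(): hands the job in; it is judged then, once.
The state is a dict: "time_s": time; "qpos": joint angles; "qvel": joint speeds; "effort": joint torques, N m; "ee_pos": TCP position; "ee_rot": TCP orientation; "force": force on the tool from outside, world axes, zero at the start; "torque": the same for the moment, N m; "gripper_width": finger opening in mm; "gripper_force": force on a finger pad.
Only numpy, scipy, OpenCV 4.12 (cv2) and the standard library are available. Lean on these libraries where they do the work, as an engineer would, in place of code of your own. Each camera call takes 0.05 s, during which the arm holds its last target. There are 200 camera calls.

### The job

Two of the tubes in the wooden rack are pylons that look the same, but one is steel and the other aluminium: lift each of the two clear of the rack in turn to feel which is heavier; whichever you set down goes back into a hole of the rack, lowered all the way down and not dropped, and the lighter one stays there. Then bring the heavier one to the bench vise and hold it upright with its plain lower end about 30 mm down between the open jaws, about midway and touching neither, ready for me to close the vise on it; finish while still holding it there. Leave the short blue offcut, the foot, the red bottle and the screwdriver where they are.

Things in the scene. Friction and masses are not known exactly. Their poses are not given: they have to be found in the camera images.
- rack: a wooden tube rack fixed to the bench, 90 x 235 x 52 mm (x, y, z). Origin at the centre of its underside. Three round holes 37 mm wide and 42 mm deep (floor 10 mm above the bench) lie in a row along its y axis, at y = -75, 0 and +75 mm; its yaw varies within 0.5 rad of the world axes.
- pylon_1: grey prosthetic pylon, 150 mm tall: plain 30 mm tube for the lower 118 mm, then a round receiver head 38 mm wide, 32 mm high. Origin: centre of the underside; z up. Stands loose in one of the rack holes (random); can be gripped by the head from above. 0.09 to 0.45 kg; the other pylon looks the same, weights differ by 0.1 kg (1 N) or more. Which name is the heavier is not told.
- pylon_2: grey prosthetic pylon, 150 mm tall: plain 30 mm tube for the lower 118 mm, then a round receiver head 38 mm wide, 32 mm high. Origin: centre of the underside; z up. Stands loose in one of the rack holes (random); can be gripped by the head from above. 0.09 to 0.45 kg; the other pylon looks the same, weights differ by 0.1 kg (1 N) or more. Which name is the heavier is not told.
- offcut: a short blue offcut of open tube, 30 mm in diameter and 85 mm tall, standing in the third rack hole; origin at the centre of its underside. To be left alone.
- vise: dark grey bench vise fixed to the bench, 157 mm high, aluminium soft jaws 104 mm wide. Origin: centre of its round base's underside; x lies along the opening direction (handle end at -x), y along the jaws. The moving jaw stands open by 58 to 85 mm (stiff screw). The throat is clear for 70 mm below the jaw tops, down to the slide bar.
- fixed_jaw (a point): middle of the top inner edge of the fixed jaw's gripping face, 157 mm above the bench; axes as the vise's. The gap is on its -x side.
- moving_jaw (a point): middle of the top inner edge of the moving jaw's gripping face, 157 mm above the bench; axes as the vise's. The gap lies between the two jaw points, and its middle is halfway between them.
- foot: a beige prosthetic foot with a steel pyramid on its ankle, 260 x 85 x 90 mm, standing loose on the bench beyond the rack; origin under its middle. To be left alone.
- threadlock: a small red bottle, 30 mm in diameter and 75 mm tall, standing loose near the robot base; origin at the centre of its underside. To be left alone.
- driver: a blue-handled screwdriver lying loose on the bench beyond the rack; origin under its middle. To be left alone.
Mind the look-alikes: they are no part of the job. Leave any yellow look-alike of the pylon_2 alone.

How it is judged:
By the outcome, as a careful person would: the job done as asked, in the order asked, and still so for the second after the job is handed in, while the arm keeps its last pose, push and grip.
It also fails if it takes over 61 s, if anything falls off the work surface, if the arm or the gripper's body presses on something with over 40 N, if the wrist force passes 120 N, or if a joint passes its speed limit or range.

## Working session

There is one attempt and no reset: what is moved stays moved. The work goes in short steps, Python scripts to look and compute and a shell command to move; the robot and the scene stay as the last step left them, time stands still between calls to the robot, and variables do not carry over. Pictures are saved under pics/ and viewed, at most 10 in all, crops included, and the job is handed in when it is done.

```bash
mkdir -p pics; ls
cat > h.py <<'E'
import numpy as np, cv2, json
from workcell import env
def grab(n):
    m=env.camera_model(n); f=env.grab_frame(n); return f,m
def ray(m,uv):
    K=np.array([[m['fx'],0,m['cx']],[0,m['fy'],m['cy']],[0,0,1]])
    p=cv2.undistortPoints(np.array([[uv]],float),K,np.array(m['D'],float))[0,0]
    T=np.array(m['camera_from_world']);R=T[:3,:3];t=T[:3,3]
    return -R.T@t, R.T@np.array([p[0],-p[1],-1.])
def onz(m,uv,z):
    o,d=ray(m,uv); return o+d*(z-o[2])/d[2]
def proj(m,P):
    K=np.array([[m['fx'],0,m['cx']],[0,m['fy'],m['cy']],[0,0,1]])
    T=np.array(m['camera_from_world']);c=T[:3,:3]@np.array(P,float)+T[:3,3]
    return cv2.projectPoints(np.array([[c[0],-c[1],-c[2]]]),np.zeros(3),np.zeros(3),K,np.array(m['D'],float))[0].ravel()
def tri(obs):
    A=np.zeros((3,3));b=np.zeros(3);L=[]
    for m,uv in obs:
        o,d=ray(m,uv);d/=np.linalg.norm(d);P=np.eye(3)-np.outer(d,d);A+=P;b+=P@o;L.append((o,P))
    X=np.linalg.solve(A,b);return X,[np.linalg.norm(P@(X-o)) for o,P in L]
E
python3 - <<'E'
from h import *
import pickle
for n in ("scene","top","wrist"):
    f,m=grab(n); cv2.imwrite(f"pics/{n}0.png",f[...,::-1]); pickle.dump(m,open(f"pics/{n}0.pkl","wb"))
    T=np.array(m['camera_from_world']); print(n,m['fx'],m['D'],-T[:3,:3].T@T[:3,3])
print(env.state())
E
```

```text
pics
scene 450.297310579031 [0.02792444 0.         0.         0.         0.        ] [ 966.61301296 -376.1498337   871.58652465]
top 370.19913929925644 [0.01902523 0.         0.         0.         0.        ] [482.70225185  54.36372383 863.56169345]
wrist 315.38856454705046 [-0.0286195  0.         0.         0.         0.       ] [ 70.75687181 574.39440715 383.92114478]
{'time_s': 0.15, 'qpos': array([ 7.51132732e+01,  1.83414830e+01,  8.96898636e+01,  2.94449441e-05,
        7.20424628e+01, -1.14489816e+00]), 'qvel': array([-0.11981039, -0.02661032, -0.082908  ,  0.05475194, -0.07857133,
       -0.07818382]), 'effort': array([-3.85508229e-04, -4.12772369e+01, -2.32153881e+01,  7.27543887e-02,
        4.33063530e-02, -1.02362642e-04]), 'ee_pos': array([136.47517656, 558.15365002, 187.33421091]), 'ee_rot': array([-1.79926206e+02, -1.50277190e-03,  1.66258161e+02]), 'force': array([-0.67508099, -0.04812378, -0.61047691]), 'torque': array([ 0.00201124,  0.06020893, -0.0004649 ]), 'gripper_force': 0.0, 'gripper_width': 91.1629567871309}
```

View pics/scene0.png

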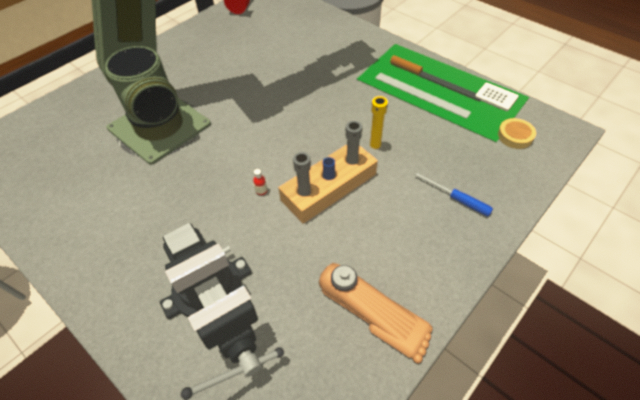

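View pics/top0.png

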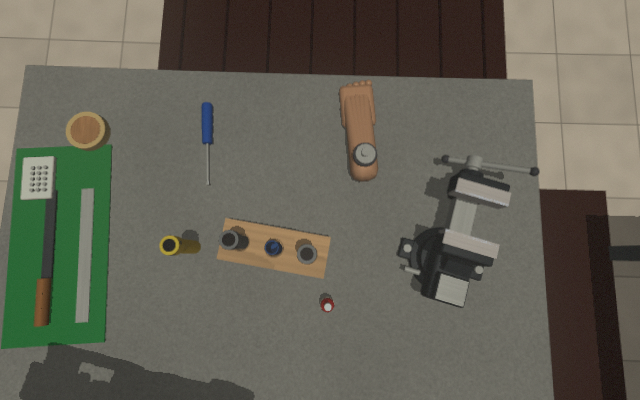

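Both pictures show the pylons in the end holes of the rack: top view heads at about (230,240) and (307,253), scene view tops at (354,127) and (302,158). The blue offcut is in the middle at (274,247), and the yellow look-alike stands outside the rack. In the top view the vise jaws are at about (482,190), the moving one on the handle side, and (470,245), the fixed one. Next I'll enlarge both.

Run:
```python
import cv2,numpy as np
t=cv2.imread('pics/top0.png');s=cv2.imread('pics/scene0.png')
def c(i,x,y,w,h,k=4): return cv2.resize(i[y:y+h,x:x+w],None,fx=k,fy=k,interpolation=cv2.INTER_CUBIC)
a=c(t,210,215,130,70,3);b=c(t,395,145,150,165,3)[:,:]
d=c(s,270,110,130,115,3);e=c(s,155,220,130,150,3)
W=800;o=np.zeros((600,W,3),np.uint8)
o[:210,:390]=a;o[:495,0:0]=0
o[220:220+345,:390]=d
o2=np.zeros((500,850,3),np.uint8)
cv2.imwrite('pics/c1.png',o[:570,:400]);
v=np.zeros((495,800,3),np.uint8);v[:,:400]=b[:,:400];v[:450,405:795]=e
cv2.imwrite('pics/c2.png',v)
```

```text
(no output)
```

View pics/c1.png

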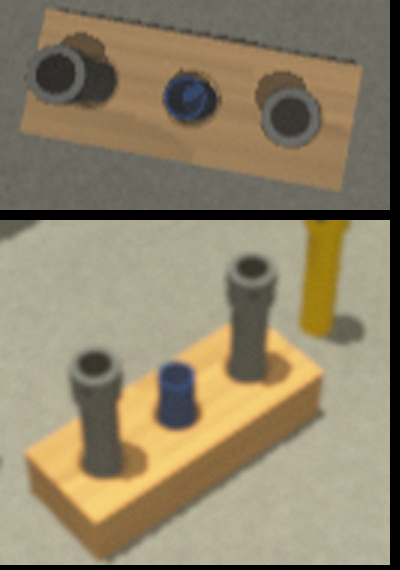

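View pics/c2.png

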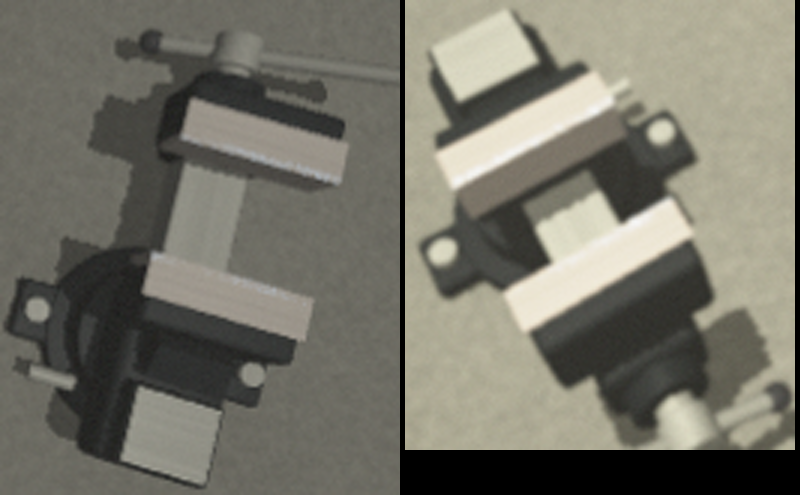

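The first crop shows the two head rims clearly, about (230,239.7) and (307,253.7) in the top view and (354.2,125.6) and (302,158) in the scene view. In the second, both aluminium jaw tops and their inner edges are visible. Now I'll triangulate heads and jaw corners.

Run:
```python
from h import *
import pickle
M={n:pickle.load(open(f'pics/{n}0.pkl','rb')) for n in('top','scene')}
t=M['top'];s=M['scene']
T=lambda x,y,ox,oy:((x+.5)/3+ox-.5,(y+.5)/3+oy-.5)
def go(name,a,b): X,e=tri([(t,a),(s,b)]);print(name,X.round(1),np.round(e,1));return X
# refine head centres: Hough circle on 4x top crop / ellipse fits of rim in scene
img=cv2.imread('pics/top0.png',0);big=cv2.resize(img[215:285,210:340],None,fx=6,fy=6,interpolation=cv2.INTER_CUBIC)
c=cv2.HoughCircles(big,cv2.HOUGH_GRADIENT,1,100,param1=80,param2=25,minRadius=40,maxRadius=80)
print('hough',[( (x+.5)/6+209.5,(y+.5)/6+214.5,r/6) for x,y,r in c[0]])
go('A(far y+)',T(60,74,210,215),T(252,267-220,270,110))
go('B',T(291,116,210,215),T(96,364-220,270,110))
go('offcut',T(190,97,210,215),T(177,373-220,270,110))
go('rackcorner',T(360,66,210,215),T(102,527-220,270,110)) 
g={}
# viewed pairing: scene vs top
tm=[T(182,138,395,145),T(341,183,395,145)];tf=[T(150,252,395,145),T(312,298,395,145)]
sm=[T(505-405,292,155,220),T(672-405,198,155,220)];sf=[T(455-405,190,155,220),T(615-405,108,155,220)]
for n,a,b in(('mov',tm,sm),('fix',tf,sf)):
    for p in a: print(n,'top@157',onz(t,p,157).round(1))
    for p in b: print(n,'scene@157',onz(s,p,157).round(1))
```

```text
Traceback (most recent call last):
TypeError: 'NoneType' object is not subscriptable
```

```bash
cat > m.py <<'E'
from h import *
import pickle
M={n:pickle.load(open(f'pics/{n}0.pkl','rb')) for n in('top','scene')}
t=M['top'];s=M['scene']
T=lambda x,y,ox,oy:((x+.5)/3+ox-.5,(y+.5)/3+oy-.5)
def go(name,a,b): X,e=tri([(t,a),(s,b)]);print(name,X.round(1),np.round(e,1));return X
go('A',T(60,74,210,215),T(252,267-220,270,110))
go('B',T(291,116,210,215),T(96,364-220,270,110))
go('offcut',T(190,97,210,215),T(177,373-220,270,110))
go('rackcorner',T(360,66,210,215),T(97,527-220,270,110)) 
tm=[T(182,138,395,145),T(341,183,395,145)];tf=[T(150,252,395,145),T(312,298,395,145)]
sm=[T(505-405,292,155,220),T(672-405,198,155,220)];sf=[T(455-405,190,155,220),T(615-405,108,155,220)]
C={}
for n,a,b in(('mov',tm,sm),('fix',tf,sf)):
    C[n]=[go(n,a[i],b[j]) for i,j in((0,1),(1,0))]
mm=np.mean(C['mov'],0);ff=np.mean(C['fix'],0);print('mid',(mm+ff)/2,'gapvec',mm-ff)
for n in C: print(n,'width',np.linalg.norm(C[n][0]-C[n][1]),'yaw',np.degrees(np.arctan2(*(C[n][0]-C[n][1])[1::-1])))
E
python3 m.py
```

```text
A [510.  217.6 159.7] [3.3 3.3]
B [487.3  71.1 158.3] [2.7 2.7]
offcut [499.3 142.6  96.9] [3.8 3.8]
rackcorner [525.   23.5  43.7] [2.1 2.1]
mov [ 615.3 -213.2  155.9] [2.7 2.7]
mov [ 588.3 -313.   157.4] [2.6 2.6]
fix [ 541.1 -193.2  149.9] [2.1 2.1]
fix [ 514.6 -292.4  154.7] [2.4 2.4]
mid [ 564.82756835 -252.97901326  154.44814221] gapvec [ 73.92172408 -20.28118975   4.34127667]
mov width 103.37025881809991 yaw 74.89388372336423
fix width 102.77252566212837 yaw 75.07635290616719
```

Heights match the text (head tops 159, jaw tops about 155, jaw width 103, gap about 76 mm, hole spacing 148). Next I'll move above A, the +y pylon.

```bash
python3 -m jog '{"jaw":[91,91,91,91,91,91,91,91,91,91],"slide":[[-0.5,-0.3,-0.75],[-0.8,-0.45,-0.75],[-0.85,-0.45,0],[-0.85,-0.45,0],[-0.85,-0.45,0],[-0.85,-0.45,0],[-0.85,-0.45,0],[-0.85,-0.45,0],[-0.85,-0.45,0],[-0.85,-0.45,0]],"spin":[0,0,0,0,0,0,0,0,0,0]}'
python3 -m jog '{"jaw":[91,91,91,91,91,91,91,91,91,91],"slide":[[-0.85,-0.45,0],[-0.85,-0.45,0],[-0.85,-0.45,0],[-0.85,-0.45,0],[-0.85,-0.45,0],[-0.85,-0.45,0],[-0.85,-0.45,0],[-0.75,-0.5,0],[0,0,0],[0,0,0]],"spin":[0,0,0,0,0,0,0,0,0,0]}'
cat > w.py <<'E'
from h import *
import sys,pickle
st=env.state();f,m=grab('wrist');n=sys.argv[1]
cv2.imwrite(f'pics/{n}.png',f[...,::-1]);pickle.dump(m,open(f'pics/{n}.pkl','wb'))
print(st['ee_pos'].round(1),st['ee_rot'].round(2),st['qpos'].round(1),st['time_s'])
E
python3 w.py w1
```

```text
time_s: 1.15
ee_pos: [342.2, 373.1, 232.7]
ee_rot: [-180.0, -0.0, 166.3]
force: [0.3, 0.2, -0.7]
gripper_width: 91.2
gripper_force: 0.0
time_s: 2.15
ee_pos: [510.6, 219.8, 232.5]
ee_rot: [-180.0, -0.1, 166.2]
force: [0.3, 0.4, -0.4]
gripper_width: 90.6
gripper_force: 0.0
[510.6 219.8 232.5] [-1.8000e+02 -8.0000e-02  1.6619e+02] [ 22.1  15.2  87.6   0.   77.2 -54.1] 2.15
```

View pics/w1.png

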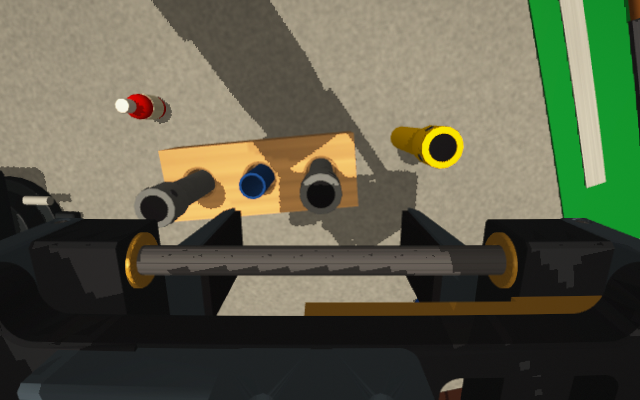

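The wrist view shows the A head rim at about (321,191), B at about (156,206) and the look-alike at (443,147). I'll cast these onto the rim plane and cross-check against the other cameras.

Run:
```python
from h import *
import pickle
w=pickle.load(open('pics/w1.pkl','rb'));t=pickle.load(open('pics/top0.pkl','rb'));s=pickle.load(open('pics/scene0.pkl','rb'))
f=cv2.imread('pics/w1.png',0)
for n,uw,ut,us in(('A',(321,191),(229.8,239.5),(354,125.5)),('B',(156,206),(307,253.5),(301.8,157.8))):
    print(n,[onz(m,u,160).round(1)[:2] for m,u in((w,uw),(t,ut),(s,us))],tri([(w,uw),(t,ut),(s,us)]))
print('tcp proj',proj(w,[510.6,219.8,160]),proj(w,[510.6,219.8,232]))
```

```text
A [array([505.8, 221. ]), array([507.5, 214.7]), array([512.9, 220.3])] (array([508.42970024, 219.96522698, 155.16520171]), [np.float64(1.7099234341220277), np.float64(4.158700951716177), np.float64(4.174474534715616)])
B [array([483.9,  74.5]), array([485.2,  68.4]), array([490.7,  72. ])] (array([485.95721644,  71.54467656, 155.72608244]), [np.float64(1.4415522311001705), np.float64(3.1560530808644223), np.float64(3.624327836321085)])
tcp proj [321.0243221 196.5215394] [321.04016279 223.06398523]
```

```bash
python3 -m jog '{"jaw":[91,91,91,91,91,91,91,91,91,91],"slide":[[0.07,0,0.3],[0,0,0.5],[0,0,0.5],[0,0,0.5],[0,0,0.5],[0,0,0.5],[0,0,0.4],[0,0,0.3],[0,0,0.07],[0,0,0]],"spin":[0,0,0,0,0,0,0,0,0,0]}' 35
python3 -m jog '{"jaw":[70,50,30,30,30,30,30,30,30,30],"slide":[[0,0,0],[0,0,0],[0,0,0],[0,0,0],[0,0,0],[0,0,0],[0,0,0],[0,0,0],[0,0,0],[0,0,0]],"spin":[0,0,0,0,0,0,0,0,0,0]}' 35
```

```text
time_s: 3.2
ee_pos: [508.7, 220.7, 125.7]
ee_rot: [-180.0, -0.0, 166.3]
force: [0.7, 0.4, -0.1]
gripper_width: 91.0
gripper_force: 0.0
time_s: 4.2
ee_pos: [508.8, 220.4, 125.9]
ee_rot: [180.0, 0.0, 166.3]
force: [-0.7, 0.6, 1.0]
gripper_width: 36.9
gripper_force: 35.0
```

```bash
python3 -m jog '{"jaw":[30,30,30,30,30,30,30,30,30,30],"slide":[[0,0,-0.2],[0,0,-0.4],[0,0,-0.4],[0,0,-0.4],[0,0,-0.4],[0,0,-0.2],[0,0,-0.1],[0,0,0],[0,0,0],[0,0,0]],"spin":[0,0,0,0,0,0,0,0,0,0]}'
cat > wt.py <<'E'
from h import *
import sys
F=[];
for i in range(12):
    s=env.state();F.append(s['force'])
    f=env.grab_frame('scene')
    if i==0: cv2.imwrite(f'pics/{sys.argv[1]}.png',f[...,::-1])
F=np.array(F);print('F',F.mean(0).round(2),'sd',F.std(0).round(2),s['ee_pos'].round(1),s['effort'].round(2),s['torque'].round(3),s['gripper_width'],s['time_s'])
E
python3 wt.py sA
```

```text
time_s: 5.2
ee_pos: [508.4, 220.3, 188.2]
ee_rot: [-180.0, -0.1, 166.3]
force: [0.2, -0.6, -3.7]
gripper_width: 36.7
gripper_force: 35.0
F [-0.06  0.11 -4.  ] sd [0.47 0.52 0.52] [508.8 220.5 188.8] [ 0.000e+00 -4.130e+01 -2.448e+01  1.000e-02  8.000e-02  0.000e+00] [-0.019  0.031 -0.011] 36.46405072686981 5.75
```

```bash
python3 -m jog '{"jaw":[30,30,30,30,30,30,30,30,30,30],"slide":[[0,0,0.3],[0,0,0.4],[0,0,0.4],[0,0,0.4],[0,0,0.3],[0,0,0.15],[0,0,0.08],[0,0,0.05],[0,0,0],[0,0,0]],"spin":[0,0,0,0,0,0,0,0,0,0]}'
```

```text
time_s: 6.8
ee_pos: [509.1, 220.6, 126.9]
ee_rot: [180.0, 0.0, 166.3]
force: [-0.4, -0.2, -3.6]
gripper_width: 36.9
gripper_force: 35.0
```

```bash
python3 -m jog '{"jaw":[30,30,30],"slide":[[0,0,0.03],[0,0,0],[0,0,0]],"spin":[0,0,0]}'
python3 -m jog '{"jaw":[30,30,30],"slide":[[0,0,0.02],[0,0,0],[0,0,0]],"spin":[0,0,0]}'
```

```text
time_s: 7.1
ee_pos: [509.1, 220.6, 125.9]
ee_rot: [180.0, 0.0, 166.3]
force: [0.2, 0.1, -2.0]
gripper_width: 36.6
gripper_force: 35.0
time_s: 7.4
ee_pos: [509.4, 220.6, 125.8]
ee_rot: [179.9, 0.1, 166.3]
force: [-0.8, -1.1, 2.9]
gripper_width: 36.7
gripper_force: 35.0
```

```bash
python3 -m jog '{"jaw":[45,60,80,91,91,91,91,91,91,91],"slide":[[0,0,0],[0,0,0],[0,0,0],[0,0,0],[0,0,-0.4],[0,0,-0.7],[0,0,-0.8],[0,0,-0.6],[-0.04,-0.5,0],[-0.08,-0.8,0]],"spin":[0,0,0,0,0,0,0,0,0,0]}'
python3 -m jog '{"jaw":[91,91,91,91,91,91,91],"slide":[[-0.08,-0.8,0],[-0.08,-0.8,0],[-0.08,-0.8,0],[-0.05,-0.75,0],[-0.03,-0.5,0],[0,0,0],[0,0,0]],"spin":[0,0,0,0,0,0,0]}'
python3 w.py w2
```

```text
time_s: 8.4
ee_pos: [503.0, 181.4, 200.2]
ee_rot: [180.0, 0.0, 166.4]
force: [0.3, -0.7, -0.9]
gripper_width: 90.9
gripper_force: 0.0
time_s: 9.1
ee_pos: [486.3, 73.1, 199.8]
ee_rot: [180.0, -0.0, 166.2]
force: [0.6, 0.4, 1.1]
gripper_width: 91.0
gripper_force: 0.0
[486.3  73.1 199.8] [ 1.7996e+02 -1.0000e-02  1.6621e+02] [  7.2  10.3  98.9   0.   70.8 -69. ] 9.1
```

View pics/w2.png

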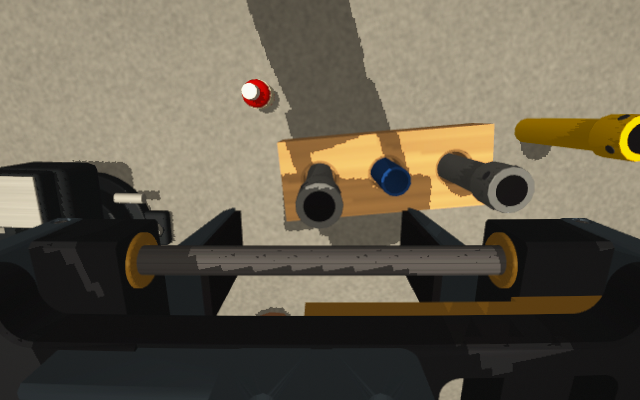

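B's head is at (320,205), midway between the fingers, and A stands upright in its hole at (512,190). I'll go down and grip B.

```bash
python3 -m jog '{"jaw":[91,91,91,91,91,91,91,70,50,30],"slide":[[0,0,0.4],[0,0,0.5],[0,0,0.5],[0,0,0.5],[0,0,0.4],[0,0,0.15],[0,0,0],[0,0,0],[0,0,0],[0,0,0]],"spin":[0,0,0,0,0,0,0,0,0,0]}' 35
python3 -m jog '{"jaw":[30,30,30,30,30,30],"slide":[[0,0,0],[0,0,0],[0,0,0],[0,0,0],[0,0,0],[0,0,0]],"spin":[0,0,0,0,0,0]}' 35
python3 -m jog '{"jaw":[30,30,30,30,30,30,30,30,30,30],"slide":[[0,0,-0.2],[0,0,-0.4],[0,0,-0.4],[0,0,-0.4],[0,0,-0.4],[0,0,-0.2],[0,0,-0.1],[0,0,0],[0,0,0],[0,0,0]],"spin":[0,0,0,0,0,0,0,0,0,0]}'
python3 wt.py sB
```

```text
time_s: 10.15
ee_pos: [486.8, 73.2, 127.1]
ee_rot: [180.0, 0.1, 166.3]
force: [-0.3, 0.1, -0.0]
gripper_width: 69.9
gripper_force: 0.0
time_s: 10.75
ee_pos: [486.4, 73.1, 126.5]
ee_rot: [180.0, 0.0, 166.3]
force: [0.9, -0.8, 0.6]
gripper_width: 36.4
gripper_force: 35.0
time_s: 11.75
ee_pos: [486.0, 73.0, 188.9]
ee_rot: [-180.0, -0.1, 166.3]
force: [1.0, 0.0, -1.7]
gripper_width: 36.4
gripper_force: 35.0
F [-0.01 -0.23 -1.16] sd [0.56 0.39 0.37] [486.4  73.1 189.5] [-0.000e+00 -3.393e+01 -2.313e+01 -1.000e-02  9.000e-02 -0.000e+00] [-0.032 -0.02  -0.011] 36.63153132089585 12.3
```

A (4.0 N) is heavier than B (1.2 N). B goes back into its hole.

```bash
python3 -m jog '{"jaw":[30,30,30,30,30,30,30,30,30,30],"slide":[[0,0,0.3],[0,0,0.4],[0,0,0.4],[0,0,0.4],[0,0,0.3],[0,0,0.15],[0,0,0.08],[0,0,0.06],[0,0,0],[0,0,0]],"spin":[0,0,0,0,0,0,0,0,0,0]}'
python3 -m jog '{"jaw":[30,30,30],"slide":[[0,0,0.02],[0,0,0],[0,0,0]],"spin":[0,0,0]}'
```

```text
time_s: 13.35
ee_pos: [486.7, 73.1, 127.1]
ee_rot: [180.0, 0.0, 166.3]
force: [-0.1, -0.3, -1.1]
gripper_width: 36.7
gripper_force: 35.0
time_s: 13.65
ee_pos: [486.6, 73.1, 126.5]
ee_rot: [180.0, 0.0, 166.3]
force: [-1.1, 0.2, 0.1]
gripper_width: 36.6
gripper_force: 35.0
```

```bash
python3 -m jog '{"jaw":[30,30,30],"slide":[[0,0,0.02],[0,0,0],[0,0,0]],"spin":[0,0,0]}'
```

```text
time_s: 13.95
ee_pos: [487.1, 73.0, 126.4]
ee_rot: [180.0, 0.1, 166.3]
force: [-1.2, -0.1, 5.7]
gripper_width: 36.5
gripper_force: 35.0
```

```bash
python3 -m jog '{"jaw":[45,60,80,91,91,91,91,91,91,91],"slide":[[0,0,0],[0,0,0],[0,0,0],[0,0,0],[0,0,-0.4],[0,0,-0.7],[0,0,-0.8],[0,0,-0.6],[0.04,0.5,0],[0.08,0.8,0]],"spin":[0,0,0,0,0,0,0,0,0,0]}'
python3 -m jog '{"jaw":[91,91,91,91,91,91,91],"slide":[[0.08,0.8,0],[0.08,0.8,0],[0.08,0.8,0],[0.05,0.75,0],[0.03,0.5,0],[0,0,0],[0,0,0]],"spin":[0,0,0,0,0,0,0]}'
python3 - <<'E'
from h import *
for n in('scene','wrist'):
    f,m=grab(n);cv2.imwrite(f'pics/{n}3.png',f[...,::-1])
a=cv2.imread('pics/scene3.png')[100:225,240:400];b=cv2.imread('pics/wrist3.png')[100:260,120:560]
o=np.zeros((600,800,3),np.uint8);o[:312,:400]=cv2.resize(a,(400,312));o[315:600,:784]=cv2.resize(b,(784,285));cv2.imwrite('pics/c3.png',o)
E
```

```text
time_s: 14.95
ee_pos: [492.4, 112.3, 201.1]
ee_rot: [180.0, 0.1, 166.1]
force: [0.3, 0.2, 0.3]
gripper_width: 91.0
gripper_force: 0.0
time_s: 15.65
ee_pos: [508.4, 220.3, 200.0]
ee_rot: [-179.9, -0.0, 166.3]
force: [0.4, -0.6, -0.5]
gripper_width: 91.0
gripper_force: 0.0
```

View pics/c3.png

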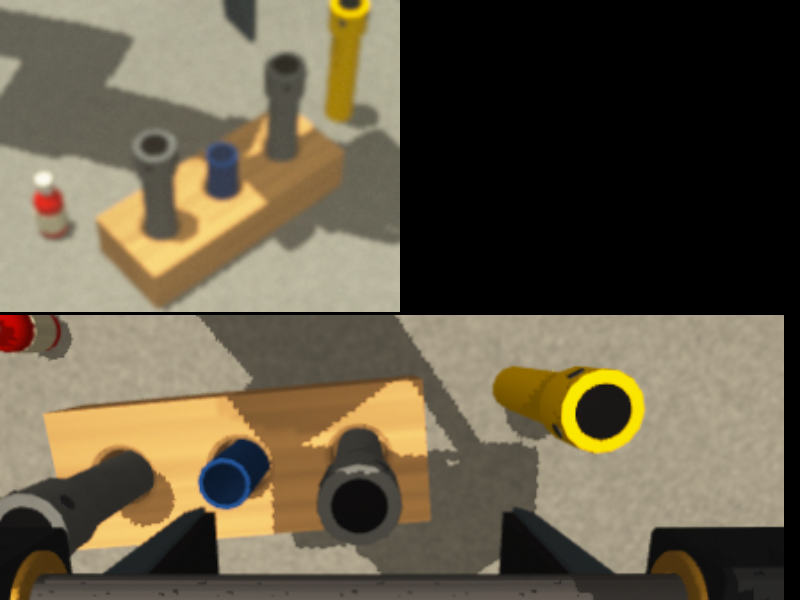

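Both pylons stand upright and seated in their holes, and A's rim is centred between the open fingers. I'll pick up A and lift it high.

```bash
python3 -m jog '{"jaw":[91,91,91,91,91,91,91,70,50,30],"slide":[[0,0,0.4],[0,0,0.5],[0,0,0.5],[0,0,0.5],[0,0,0.4],[0,0,0.17],[0,0,0],[0,0,0],[0,0,0],[0,0,0]],"spin":[0,0,0,0,0,0,0,0,0,0]}' 40
python3 -m jog '{"jaw":[30,30,30,30,30,30],"slide":[[0,0,0],[0,0,0],[0,0,0],[0,0,0],[0,0,0],[0,0,0]],"spin":[0,0,0,0,0,0]}' 40
python3 -m jog '{"jaw":[30,30,30,30,30,30,30,30,30,30],"slide":[[0,0,-0.3],[0,0,-0.5],[0,0,-0.7],[0,0,-0.9],[0,0,-0.9],[0,0,-0.9],[0,0,-0.9],[0,0,-0.9],[0,0,-0.5],[0,0,-0.2]],"spin":[0,0,0,0,0,0,0,0,0,0]}'
```

```text
time_s: 16.75
ee_pos: [509.2, 220.7, 127.1]
ee_rot: [179.9, 0.1, 166.3]
force: [-0.8, -0.4, -0.0]
gripper_width: 69.6
gripper_force: 0.0
time_s: 17.35
ee_pos: [508.8, 220.5, 126.5]
ee_rot: [180.0, 0.0, 166.3]
force: [-0.1, -0.2, 1.0]
gripper_width: 36.4
gripper_force: 40.0
time_s: 18.35
ee_pos: [509.1, 220.6, 329.2]
ee_rot: [179.9, 0.1, 166.3]
force: [0.2, -0.1, -3.7]
gripper_width: 36.4
gripper_force: 40.0
```

```bash
python3 -m jog '{"jaw":[30,30,30,30,30,30,30,30,30,30],"slide":[[-0.1,-0.3,0],[-0.2,-0.5,0],[-0.3,-0.8,0],[-0.32,-0.85,0],[-0.32,-0.85,0],[-0.32,-0.85,0],[-0.32,-0.85,0],[-0.32,-0.85,0],[-0.32,-0.85,0],[-0.32,-0.85,0]],"spin":[0,0,0,0,0,0,0,0,0,0]}'
python3 -m jog '{"jaw":[30,30,30,30,30,30,30,30,30,30],"slide":[[-0.34,-0.9,0],[-0.34,-0.9,0],[-0.34,-0.9,0],[-0.34,-0.9,0],[-0.34,-0.9,0],[-0.34,-0.9,0],[-0.34,-0.9,0],[-0.26,-0.7,0],[-0.08,-0.35,0],[0,0,0]],"spin":[0,0,0,0,0,0,0,0,0,0]}'
python3 w.py w4
python3 - <<'E'
from h import *
import pickle
for n in('top','scene'):
    f,m=grab(n);cv2.imwrite(f'pics/{n}4.png',f[...,::-1])
a=cv2.imread('pics/wrist4.png') if 0 else cv2.imread('pics/w4.png')
s=cv2.imread('pics/scene4.png')[190:370,130:330]
o=np.zeros((600,640,3),np.uint8);o[:240,:]=a[:240];o[240:600,:400]=cv2.resize(s,(400,360));cv2.imwrite('pics/c4.png',o)
E
```

```text
time_s: 19.35
ee_pos: [536.7, -22.3, 326.0]
ee_rot: [-179.9, -0.2, 166.2]
force: [0.7, -0.5, -3.5]
gripper_width: 36.5
gripper_force: 40.0
time_s: 20.35
ee_pos: [563.5, -255.1, 326.0]
ee_rot: [180.0, -0.2, 166.1]
force: [0.6, -0.2, -4.1]
gripper_width: 36.5
gripper_force: 40.0
[ 563.5 -255.1  326. ] [ 1.7998e+02 -1.7000e-01  1.6611e+02] [ -25.4   19.9   67.8   -0.    92.4 -101.5] 20.35
```

View pics/c4.png

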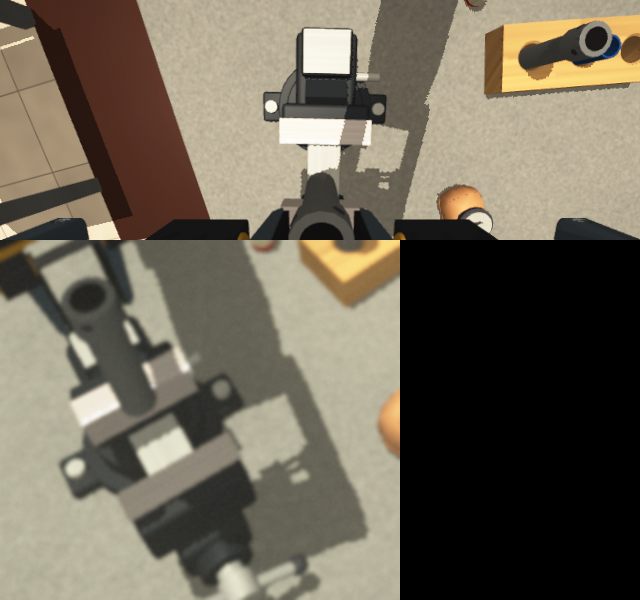

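The wrist view shows the fixed jaw's inner edge running from about (279,143) to (371,148), with the tube hanging over the gap. The scene view shows the pylon upright in the gripper above the vise. I'll check the jaw edges from this view.

Run:
```python
from h import *
import pickle
w=pickle.load(open('pics/w4.pkl','rb'))
for p in((279,143),(371,148),(283,199)): print(p,onz(w,p,157).round(1))
for P in([541.1,-193.2,157],[514.6,-292.4,157],[615.3,-213.2,157],[588.3,-313,157],[563.5,-255.1,210]): print(P,proj(w,P).round(1))
f=cv2.imread('pics/w4.png');cv2.imwrite('pics/c5.png',cv2.resize(f[110:240,250:400],None,fx=4,fy=4,interpolation=cv2.INTER_CUBIC))
```

```text
(279, 143) [ 513.6 -292.4  157. ]
(371, 148) [ 544.5 -190.9  157. ]
(283, 199) [ 578.7 -305.7  157. ]
[541.1, -193.2, 157] [368.4 145.6]
[514.6, -292.4, 157] [279.2 143.9]
[615.3, -213.2, 157] [364.9 209.7]
[588.3, -313, 157] [279.3 207.9]
[563.5, -255.1, 210] [320.9 186.3]
```

View pics/c5.png

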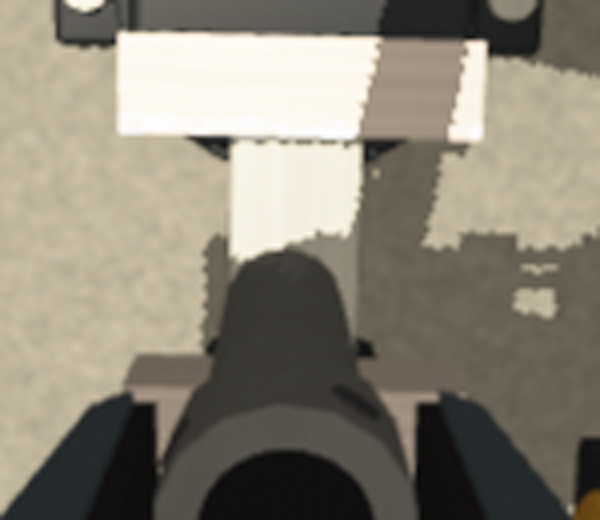

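The jaw edges measured here agree with the triangulation to about 2 px, and the tube end is where expected: front edge predicted near row 172, seen at 172.5. So I'll lower it between the jaws.

```bash
python3 -m jog '{"jaw":[30,30,30,30,30,30,30,30,30,30],"slide":[[-0.03,0.08,0.2],[0,0,0.4],[0,0,0.4],[0,0,0.4],[0,0,0.4],[0,0,0.4],[0,0,0.3],[0,0,0.16],[0,0,0.1],[0,0,0]],"spin":[0,0,0,0,0,0,0,0,0,0]}'
python3 -m jog '{"jaw":[30,30,30],"slide":[[0,0,0],[0,0,0],[0,0,0]],"spin":[0,0,0]}'
python3 w.py w6
python3 - <<'E'
from h import *
f,m=grab('scene');cv2.imwrite('pics/scene6.png',f[...,::-1]);t,m=grab('top');cv2.imwrite('pics/top6.png',t[...,::-1])
s=f[200:340,150:290,::-1];w=cv2.imread('pics/w6.png')[100:250,230:420]
o=np.zeros((600,800,3),np.uint8);o[:300,:380]=cv2.resize(w,(380,300));o[:420,380:800]=cv2.resize(s,(420,420));o[350:600,:400]=cv2.resize(t[...,::-1],(400,250));cv2.imwrite('pics/c6.png',o)
print(env.state()['force'],env.state()['ee_pos'])
E
```

```text
time_s: 21.5
ee_pos: [566.1, -251.3, 244.5]
ee_rot: [180.0, -0.0, 166.3]
force: [0.7, -0.5, -3.1]
gripper_width: 36.8
gripper_force: 40.0
time_s: 21.8
ee_pos: [566.3, -251.3, 245.1]
ee_rot: [-180.0, 0.1, 166.3]
force: [0.8, 0.3, -3.1]
gripper_width: 36.4
gripper_force: 40.0
[ 566.3 -251.3  245.1] [-1.8000e+02  5.0000e-02  1.6626e+02] [ -25.    20.8   77.7    0.    81.4 -101.3] 21.8
[ 0.32776894  1.10480948 -3.85513454] [ 566.18833587 -251.2780465   244.80011925]
```

View pics/c6.png

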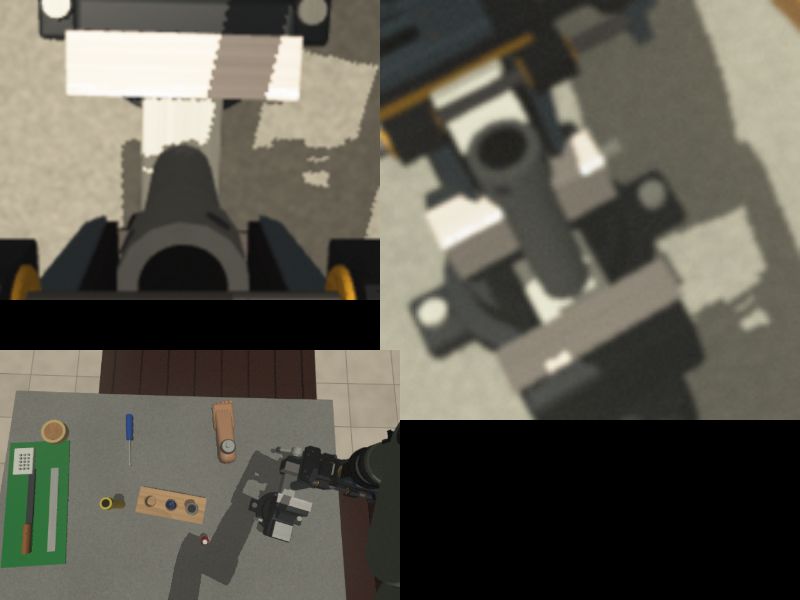

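The pylon hangs upright in the gap with only its weight on the wrist, and everything else is in place. I'll check the clearances numerically with a fresh edge cast.

```bash
python3 -m jog '{"jaw":[30,30,30],"slide":[[0.02,-0.02,0.05],[0,0,0],[0,0,0]],"spin":[0,0,0]}'
python3 - <<'E'
from h import *
import pickle
w=pickle.load(open('pics/w6.pkl','rb'));s=pickle.load(open('pics/scene0.pkl','rb'))
a=onz(w,(262.5,147.5),157);b=onz(w,(379.5,149.5),157);print('fixed',a,b)
u=np.array([.965,-.262])
p=env.state();c=p['ee_pos'][:2];print(p['ee_pos'],p['force'],'dist to fixed wrist',(c-((a+b)/2)[:2])@u,'tri fixed',(c-[527.85,-242.8])@u,'tri moving',([601.8,-263.1]-c)@u)
print('front bottom wrist',onz(w,(321,172.5),128), 'scene end centre proj',proj(s,[*c,128]),proj(s,[c[0]+14.5,c[1]-3.9,128]))
E
```

```text
time_s: 22.25
ee_pos: [565.3, -251.7, 243.0]
ee_rot: [180.0, -0.0, 166.3]
force: [-0.7, 0.7, -4.5]
gripper_width: 36.6
gripper_force: 40.0
fixed [ 513.68713314 -292.5585255   157.        ] [ 540.38177006 -190.84145805  157.        ]
[ 565.31762649 -251.66788307  243.01395493] [-0.66614248  0.6622303  -4.45888551] dist to fixed wrist 39.554851287445274 tri fixed 38.47964492420347 tri moving 38.20070507579646
front bottom wrist [ 553.13971545 -248.11821273  128.        ] scene end centre proj [209.94497871 290.85150508] [213.50254715 297.26314336]
```

```bash
python3 -c "from workcell import env; print(env.job_done())"
```

```text
the job is handed in; nothing more can be done
None
```

The heavier pylon (about 4.0 N, against 1.2 N for the other) is held upright about 30 mm down and midway between the open vise jaws, roughly 38 mm from its centre line to each and touching neither; the lighter one is back in its own rack hole, and the job was handed in at about 22 s.

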